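Close the bottle chest and shoot its barrel bolt

ROBOT

A 7-joint arm with a two-finger parallel gripper is mounted at the origin on the work surface. World frame = base frame: x ahead of the robot, y to its left, z up, the work surface at z = 0. Lengths are in m, angles in rad, forces in N, time in s.
With the tool pointing down it reaches from about 0.425 to 0.95 m from the base axis. Payload 16.7 kg.
Tool frame: the origin (TCP) lies at the very end of the fingers, on their centre line; the grasp point (between the pads) lies behind it (ctrl.tcp_to_grasp is the y of the grasp point in the tool frame, in m); y points along the fingers, x is the direction in which the jaws open and shut, and the axes are right-handed (so a half turn about y gives the same grasp; the last joint's range is limited). The gripper opens to 94 mm and grips with 3 to 60 N. Pads are 16 mm wide; open, the fingers measure 119 mm over their backs; the gripper's body (75 mm by 177 mm) begins 78 mm behind the grasp point.
Start: joints at [0.974, 0.426, 0.074, 1.606, -0.034, 1.111, -0.067], TCP at [0.292, -0.608, 0.205] pointing down, gripper open.
Joint ranges: [-2.85, 2.85], [-0.5, 2.14], [-1.23, 1.37], [0.21, 2.46], [-1.02, 4.16], [0.16, 2.05], [-2.73, 2.73]. Speed limits (rad/s): [1.89, 1.89, 2.39, 2.39, 3.01, 3.01, 3.01].

INTERFACE

Orientations are given as a unit quaternion [w, x, y, z].
In Python, from rig import ctrl gives the robot as it stands.
- The arm moves only by the tool step_arm, never from a script. Its argument "moves" is a list that holds one entry, the list of rows, each a list of 6 numbers: the shift along the tool's x, y, z in mm, then the turn, a rotation vector about the tool's x, y, z in degrees. A call has 1 to 5 rows; each row is the pose to reach, as a shift and turn from the pose measured when the call began, along the tool's axes at that moment; what a row does not reach only later rows make up. A row lasts 1/12 s, in which the tool goes at most 41.7 mm and 7.16 degrees, less where a joint would pass 70% of its speed; a pose out of reach is approached as far as the arm can. A call with a gripper value outside its range is refused whole. "gripper" is the closure, from 0 (fully open) to 1 (shut), set as the call begins (left out, the last holds). The fingers move at their own pace and stop on an object; the grip force is fixed at half the most. Time passes only in rows, so rows that repeat a pose let the fingers close. It gives the time, the measured TCP pose, the force and the opening at its end, in the units of the state.
- ctrl.get_obs(): the state, without advancing time (a new reading comes with each control period).
- ctrl.camera(name): name is "scene" or "top" or "wrist"; returns a dict with "color" (420x560x3 uint8, blue, green, red), "z_map" (420x560 float32, m along the optical axis (not along the pixel's ray), 0 where there is no reading), "intrinsics" (3x3 intrinsics, pixels), "rvec" (rotation vector, rad) and "tvec" (3), from world to camera coordinates, as OpenCV has them. Camera axes: x right, y down, z forward; pixel columns grow to the right and rows downward; lengths in m; the calibration is good to about 2 mm. A picture is of the moment at which its call begins.
- ctrl.sign_off(): hands the job in, once; it reports no verdict.
The state is a dict: "t": time; "joints": joint angles; "joint_vel": joint speeds; "joint_efforts": joint torques, N m; "tcp_pos": TCP position; "ee_rot": TCP orientation; "contact_force": force on the tool from outside, world axes, zero at the start; "torque": the same for the moment, N m; "opening": finger opening in m.
Only numpy, scipy, OpenCV 4.12 (cv2) and the standard library are available. Lean on these libraries where they do the work, as an engineer would, in place of code of your own. Each camera call takes 0.05 s, during which the arm holds its last target.

TASK

Swing the lid of the bottle chest gently down onto its rubber seal, then press it down far enough for the barrel bolt to meet the keeper and push the bolt across until its tip is fully home. Feel for the opening and do not ram the bolt against the keeper; leave the bottle, the steel pan and the beaker alone, and let go at the end.

Things in the scene. Friction and masses are not known exactly. Their poses are not given: they have to be found in the camera images.
- chest: Plywood bottle chest, 340 mm (its x) x 520 mm (its y) x 160 mm high, fixed to the table; its origin is the centre of its underside, its front (the -x side) faces the robot. Timber rails frame the top, flush at 160 mm: 38 mm wide in front, 58 mm at both ends, and the lid lies inset between them.
- lid (a joint): Lid angle in rad; the lid is a 264 (x) x 396 (y) x 12 mm board hinged along its far (+x) edge. 0: its top is flush with the rails; positive: free front edge raised; lowest -0.028. Friction and a counterspring hold it where it is left (about 2 N at the front edge moves it). Near 0.04 it comes to rest on its seal, standing some 9 mm too high at the bolt.
- lid_hinge (a point): Middle of the lid's hinge line, at the height of the rails' top; the hinge line runs along the chest's y. Fixed to the lid; it does not move as the lid turns.
- lid_press (a point): Point on the lid's upper face, 240 mm from the hinge line, 24 mm from the free front edge, 100 mm to the chest's -y side of its middle: bare wood, a good place to push. Its z axis is square to the lid. Below about 0.04 rad a springy rubber seal under the front edge resists: pressing at the bolt takes about 4 N to begin and 1 N more per mm, up to about 20 N; let go, the lid springs up again.
- bolt (a joint): Travel of the barrel bolt in m along the chest's +y (towards the keeper): 0 drawn right back, 0.048 at its stop, fully home. Friction about 1.5 N. At 0.017 the tip meets the keeper's face; at home it passes right through and stands out 5 mm behind.
- knob (a point): Centre of the bolt's brass knob: cylinder 22 mm in diameter, 28 mm high, axis square to the lid, fixed at the rod's tail. The centre is 38 mm above the lid's face and 22 mm above the rod's axis; its underside is 2 mm clear above the rod. The nearest guide staple (27 mm high above the lid, 23 mm wide in x) begins 27 mm to the +y side of the knob's flank when the bolt is home, 75 mm when drawn back.
- bolt_bar: The bolt: a steel rod, 12 mm in diameter, 185 mm long, along its own y (the chest's y), its axis 16 mm above the lid's face and 222 mm from the hinge line, carried by two guide staples on the lid. The nose has a 0.5 mm chamfer. Origin: tail end of the axis; the knob stands 17 mm from there.
- bolt_tip (a point): Centre of the front end of the bolt's rod.
- rail_mark (a point): Point on top of the chest's +y end rail, straight below the keeper's face. Keeper: steel strap bridge, 26 mm long (y), opening 18 mm wide (x) and 13.6 mm high, 4 mm strap above, sill below. It is packed up by hand: the middle of the opening lies 10.5 to 21.5 mm above this point, unmeasured and different on each chest, so the lid height at which the bolt enters must be felt for.
- wine_bottle_mid (a point): Bystander: centre of a standing green wine bottle, 74 mm in diameter and 300 mm high; its z is up.
- pan_mid (a point): Bystander: centre of an open steel food pan, 162 x 265 x 65 mm; its z is up.
- beaker_mid (a point): Bystander: centre of a blue plastic beaker, 76 mm in diameter and 100 mm high; its z is up.

How it is judged:
By the outcome, as a careful person would: the job done as asked, in the order asked, and still so for the second after the job is handed in, with the robot touching nothing.
It also fails if it takes over 64 s, if anything falls off the work surface, if the arm or the gripper's body presses on something with over 40 N, if the wrist force passes 120 N, or if a joint passes its speed limit or range.

## Working session

There is one attempt and no reset: what is moved stays moved. The work goes in short steps, Python scripts to look and compute and a tool call to move; the robot and the scene stay as the last step left them, time stands still between calls to the robot, and variables do not carry over. Pictures are saved under pics/ and viewed, and the job is handed in when it is done.

Besides the shell and the picture viewer there is one more tool, called after "Request:" as name([rows], argument=value, ...), one row to a line, values as JSON. step_arm: Moves the arm, as the interface text tells. Its arguments: {"type":"object","properties":{"moves":{"type":"array","items":{"type":"array","items":{"type":"array","items":{"type":"number"}}}},"gripper":{"type":"number"}},"required":["moves"]}

```bash
ls; mkdir -p pics; python3 - <<'E'
from rig import ctrl
import cv2
o=ctrl.get_obs(); print(o); print(ctrl.tcp_to_grasp)
for n in("scene","top","wrist"):
    c=ctrl.camera(n); cv2.imwrite(f"pics/{n}0.png",c["color"]); print(n,c["intrinsics"],c["rvec"],c["tvec"])
E
```

```text
pics
{'t': 0.0, 'joints': array([ 0.97350069,  0.42677426,  0.07385739,  1.60658344, -0.0340977 ,
        1.1108042 , -0.06711686]), 'joint_vel': array([-2.01215387e-03, -2.42864826e-04, -1.18219390e-03, -1.81418698e-04,
        2.06330102e-05, -8.95797716e-05,  6.30920458e-04]), 'joint_efforts': array([ 1.33329198e-03, -9.35791254e+01,  3.66786540e+00, -4.54208672e+01,
       -4.87644318e-02,  2.01857724e-02,  2.22148701e-04]), 'tcp_pos': array([ 0.29204209, -0.6080736 ,  0.20475802]), 'ee_rot': array([ 0.59874003, -0.59831113,  0.37692983, -0.37610914]), 'contact_force': array([-0.21315938,  0.34499399,  0.13330449]), 'torque': array([ 0.01048856,  0.01527949, -0.03367007]), 'opening': 0.09408266020846655}
-0.0188
scene [[393.07155516   0.         273.78747442]
 [  0.         393.07155516 205.14163063]
 [  0.           0.           1.        ]] [ 2.18319723  1.29963776 -0.46408663] [-0.26356835 -0.3247568   1.72415876]
top [[484.55348127   0.         284.09084994]
 [  0.         484.55348127 203.68545409]
 [  0.           0.           1.        ]] [ 2.16233895 -2.11327162  0.16505897] [-0.0329672   0.60483857  1.36983058]
wrist [[291.36070759   0.         280.19227102]
 [  0.         291.36070759 211.79606523]
 [  0.           0.           1.        ]] [-2.45434341  1.54212872  0.2188983 ] [-0.67447048 -0.02820528  0.39147864]
```

View pics/scene0.png

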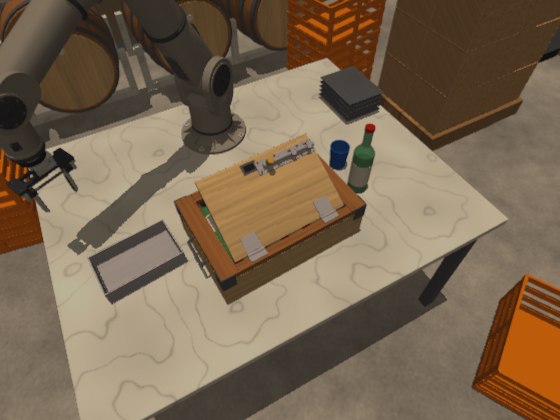

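View pics/top0.png

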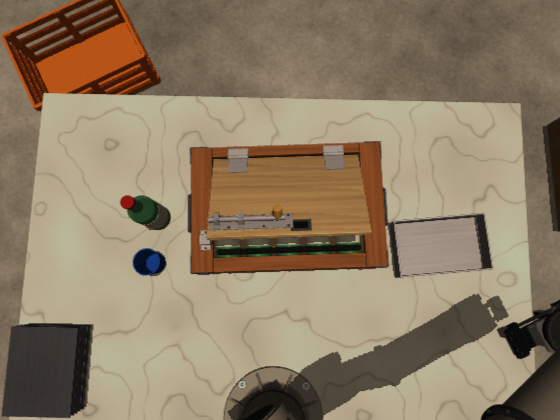

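View pics/wrist0.png

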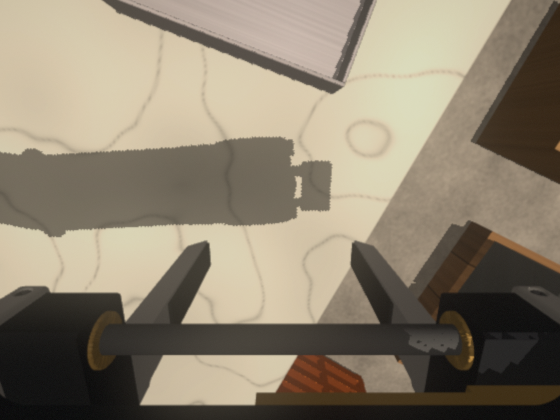

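The top view shows the chest at (191–387, 142–273) with its front facing the robot. The knob is near (277,212), the keeper near (205,240), the bottle at (145,210), the beaker at (149,262) and the pan at (440,245). The lid is open. Next I'll measure these.

```bash
cat > h.py <<'E'
from rig import ctrl
import cv2, numpy as np
from scipy.spatial.transform import Rotation as R
def cam(n):
    c=ctrl.camera(n); c["R"]=cv2.Rodrigues(np.array(c["rvec"]))[0]; c["t"]=np.array(c["tvec"]).ravel(); return c
def cloud(c):
    K=c["intrinsics"]; z=c["z_map"]; v,u=np.mgrid[:z.shape[0],:z.shape[1]]
    P=np.stack([(u-K[0,2])/K[0,0]*z,(v-K[1,2])/K[1,1]*z,z],-1)
    W=(P-c["t"])@c["R"]; W[z<=0]=np.nan; return W
def ray(c,u,v,h):
    K=c["intrinsics"]; d=np.array([(u-K[0,2])/K[0,0],(v-K[1,2])/K[1,1],1])@c["R"]; o=-c["t"]@c["R"]
    return o+d*(h-o[2])/d[2]
def proj(c,p):
    q=c["R"]@np.array(p)+c["t"]; q=c["intrinsics"]@q; return q[:2]/q[2]
def tool():
    o=ctrl.get_obs(); w,x,y,z=o["ee_rot"]; return np.array(o["tcp_pos"]),R.from_quat([x,y,z,w])
E
python3 - <<'E'
from h import *
c=cam("top"); W=cloud(c)
for u,v in [(200,160),(372,160),(200,260),(375,250),(290,268),(290,150),(277,211),(230,180),(350,180),(220,229),(360,229),(290,180)]:
    print((u,v),W[v,u].round(4))
# rails top points: height .155-.165
m=(abs(W[...,2]-.16)<.006)&(W[...,0]>.3)
col=c["color"]; hsv=cv2.cvtColor(col,cv2.COLOR_BGR2HSV)
m2=cv2.morphologyEx(m.astype(np.uint8),cv2.MORPH_OPEN,np.ones((3,3)))
n,l,s,_=cv2.connectedComponentsWithStats(m2); print(s[s[:,4]>100])
P=W[(m2>0)][:, :2].astype(np.float32); 
ctr=np.median(P,axis=0); P=P[np.linalg.norm(P-ctr,axis=1)<.36]
r=cv2.minAreaRect(P); print(r, cv2.boxPoints(r))
big=cv2.resize(col[130:285,180:400],None,fx=3.6,fy=3.6,interpolation=cv2.INTER_CUBIC); cv2.imwrite("pics/top_z.png",big)
E
```

```text
(200, 160) [0.7021 0.2119 0.164 ]
(372, 160) [ 0.7152 -0.2577  0.1546]
(200, 260) [0.4319 0.199  0.1603]
(375, 250) [ 0.4687 -0.2628  0.1628]
(290, 268) [ 0.4164 -0.0392  0.1622]
(290, 150) [ 0.7372 -0.0324  0.1585]
(277, 211) [ 0.5448 -0.0042  0.3173]
(230, 180) [0.6404 0.1234 0.2028]
(350, 180) [ 0.6468 -0.1907  0.2065]
(220, 229) [0.5028 0.1331 0.2819]
(360, 229) [ 0.5096 -0.2037  0.2906]
(290, 180) [ 0.6438 -0.0339  0.2037]
[[     0      0    560    420 226643]
 [   190    141    199    133   7106]
 [   234    143    105     13    910]]
((0.5832254886627197, -0.028723448514938354), (0.3441098630428314, 0.5239407420158386), 3.270293951034546) [[ 0.39650625  0.22300519]
 [ 0.42639524 -0.30008233]
 [ 0.7699447  -0.28045207]
 [ 0.74005574  0.24263543]]
```

View pics/top_z.png

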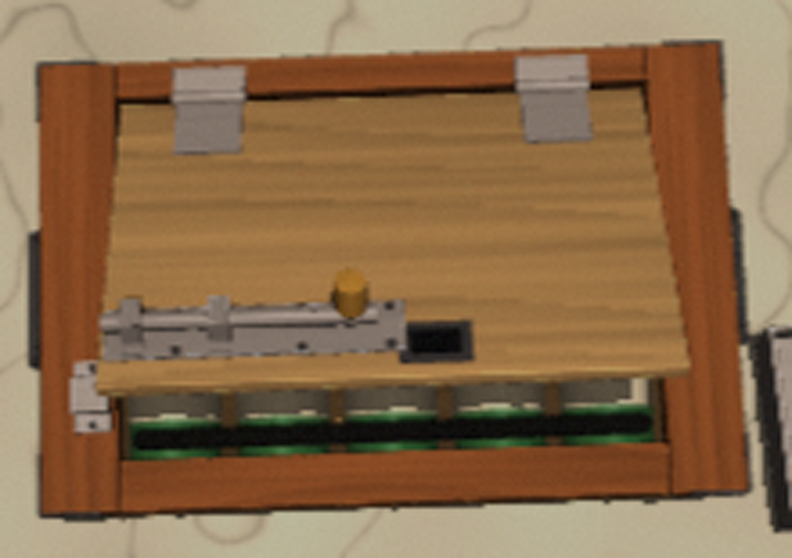

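```bash
cat >> h.py <<'E'
YAW=np.radians(3.27); CH=np.array([.5832,-.0287,0]); RC=R.from_euler("z",YAW)
def toC(p): return RC.inv().apply(np.asarray(p)-CH)
def toW(p): return RC.apply(np.asarray(p))+CH
def lidang(c,hx=.132):
    W=cloud(c); Q=toC(W.reshape(-1,3)).reshape(W.shape)
    m=(abs(Q[...,1])<.19)&(Q[...,0]>-.06)&(Q[...,0]<.08)&(Q[...,2]>.10)&(Q[...,2]<.5)
    hsv=cv2.cvtColor(c["color"],cv2.COLOR_BGR2HSV)
    m&=(hsv[...,1]>70)&(hsv[...,0]>10)&(hsv[...,0]<25)
    P=Q[m]; A=np.c_[P[:,0],np.ones(len(P))]
    for _ in range(4):
        s=np.linalg.lstsq(A,P[:,2],rcond=None)[0]; r=P[:,2]-A@s; k=abs(r)<2.5*r.std(); P,A=P[k],A[k]
    return s,len(P),r.std()
E
python3 - <<'E'
from h import *
for n in("top","scene"):
    c=cam(n); s,k,r=lidang(c); print(n,"angle",np.arctan(-s[0]),"x at z=.16",(.16-s[1])/s[0],k,r)
    W=cloud(c)
    hsv=cv2.cvtColor(c["color"],cv2.COLOR_BGR2HSV)
    print({k:proj(c,toW(p)).round(1) for k,p in dict(c1=(-.17,-.26,.16),c2=(-.17,.26,.16),c3=(.17,.26,.16),c4=(.17,-.26,.16)).items()})
    th=np.arctan(-s[0]); hx=.132
    def L(d,h,y): return np.array([hx-d*np.cos(th)-h*np.sin(th)*1, y, .16+d*np.sin(th)*1+h*np.cos(th)])
    print("knob? u,v", [(y,proj(c,toW(L(.222,.038,y))).round(1)) for y in (0,.01,.02,.03,.04)])
    m=cv2.inRange(hsv,(10,150,90),(25,255,255)); 
    Q=toC(W.reshape(-1,3)).reshape(W.shape); hh=(Q[...,0]-hx)*0
    # height above lid plane
    d=(Q[...,2]-(s[0]*Q[...,0]+s[1]))*np.cos(th)
    k=(d>.032)&(d<.07)&(abs(Q[...,1])<.2)&(abs(Q[...,0])<.17)
    print("knob pts",k.sum(),np.nanmedian(Q[k],axis=0),d[k].max(), np.percentile(Q[k],[3,97],axis=0))
    for nm,lo,hi in(("bottle",.1,.32),("beaker",.05,.12)):
        pass
c=cam("scene"); cv2.imwrite("pics/sc_z.png",cv2.resize(c["color"][120:300,160:380],None,fx=3.6,fy=3.3,interpolation=cv2.INTER_CUBIC))
E
```

```text
top angle 0.5333627939745482 x at z=.16 0.1360662768986885 6288 0.0020186718163386504
{'c1': array([388.2, 265.7]), 'c2': array([191. , 272.5]), 'c3': array([190.5, 147.4]), 'c4': array([379.9, 141. ])}
knob? u,v [(0, array([288.9, 228.7])), (0.01, array([284.7, 228.8])), (0.02, array([280.5, 229. ])), (0.03, array([276.2, 229.1])), (0.04, array([272. , 229.3]))]
knob pts 93 [-0.03492705  0.0264884   0.31629898] 0.05469311001554564 [[-0.04528765  0.01708718  0.30530435]
 [-0.02214084  0.03608787  0.32329868]]
scene angle 0.53108697998051 x at z=.16 0.13509173530588078 5568 0.0024404305840291618
{'c1': array([173.7, 200.8]), 'c2': array([305.8, 141.9]), 'c3': array([365.7, 203.6]), 'c4': array([220.7, 281.3])}
knob? u,v [(0, array([254.6, 155.5])), (0.01, array([257.4, 154.2])), (0.02, array([260.2, 153. ])), (0.03, array([263. , 151.8])), (0.04, array([265.8, 150.6]))]
knob pts 58 [-0.02845912  0.02425983  0.31402126] 0.05560022875486718 [[-0.03987556  0.0155697   0.29743013]
 [-0.02094983  0.17313574  0.32025395]]
```

View pics/sc_z.png

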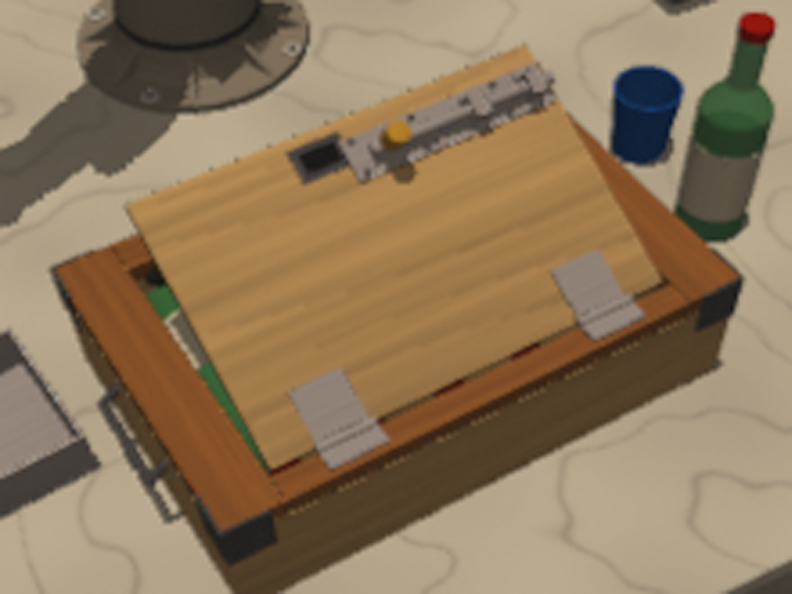

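The zoomed views show the knob at (277,212) in the top picture, about 25 mm to the chest's +y side of its middle. That matches a tip standing 17 mm short of the keeper. The lid angle is about 0.53 rad and the chest yaw 3.3°. Next I'll work out the approach.

```bash
cat >> h.py <<'E'
HX=.1345
def lidpt(d,h,y,th): return toW([HX-d*np.cos(th)+h*np.sin(th),y,.16+d*np.sin(th)+h*np.cos(th)])
# target: tool y down, tool x along +/- chest x
def Rt(sgn): 
    x=RC.apply([sgn,0,0]); y=np.array([0,0,-1.]); return R.from_matrix(np.c_[x,y,np.cross(x,y)])
SG=None
def cmd(p,sgn):
    t,r=tool(); d=r.inv().apply(np.asarray(p)-t)*1e3; rv=np.degrees((r.inv()*Rt(sgn)).as_rotvec()); return d.round(1),rv.round(2)
def st():
    o=ctrl.get_obs(); t,r=tool(); print("t %.2f"%o["t"],"chest",(toC(t)*1e3).round(1),"FC",RC.inv().apply(o["contact_force"]).round(2),"op %.4f"%o["opening"])
E
python3 - <<'E'
from h import *
t,r=tool(); print(r.as_matrix().round(3))
p=lidpt(.24,0,-.1,.532); print(p); p[2]+=.06
for s in(1,-1): print(s,cmd(p,s))
c=cam("top");W=cloud(c)
for uv in((128,202),(149,262),(440,245)): print(W[uv[1],uv[0]])
E
```

```text
[[ 0.433 -0.     0.901]
 [-0.901  0.     0.433]
 [-0.    -1.    -0.   ]]
[ 0.51669127 -0.13266301  0.28174191]
1 (array([-331.6, -136.3,  408.3]), array([-1.000e-02, -6.761e+01, -2.000e-02]))
-1 (array([-331.6, -136.3,  408.3]), array([ 2.0000e-02,  1.1239e+02, -1.0000e-02]))
[0.56067762 0.35376819 0.30171888]
[0.42829155 0.37584456 0.00835693]
[ 0.49857526 -0.48556587  0.00356403]
```

Request:
step_arm([
  [[-20,-35,25,0,-6,0],[-40,-70,50,0,-12,0],[-65,-100,75,0,-18,0],[-90,-125,100,0,-24,0],[-115,-140,130,0,-30,0]],
], gripper=1)

```text
t: 0.82
tcp_pos: [0.3534, -0.4622, 0.3403]
ee_rot: [-0.675, 0.676, -0.207, 0.208]
contact_force: [1.0, -0.0, -0.5]
opening: 0.064
```

```bash
python3 - <<'E'
from h import *
st(); p=lidpt(.24,0,-.1,.532); p[2]+=.05; print(cmd(p,1))
E
```

```text
t 0.82 chest [-254.2 -419.7  340.3] FC [ 0.99 -0.07 -0.51] op 0.0640
(array([-49.7,   8.1, 364.5]), array([  0.09, -37.4 ,   0.08]))
```

Request:
step_arm([
  [[-5,0,38,0,-6,0],[-10,0,76,0,-12,0],[-16,0,114,0,-18,0],[-22,0,152,0,-24,0],[-28,0,190,0,-30,0]],
])

```text
t: 1.23
tcp_pos: [0.4371, -0.2875, 0.3404]
ee_rot: [-0.706, 0.708, -0.023, 0.024]
contact_force: [1.4, 0.5, 0.5]
opening: 0.0307
```

```bash
python3 - <<'E'
from h import *
st(); p=lidpt(.24,0,-.1,.532); p[2]+=.04; print(cmd(p,1))
E
```

```text
t 1.23 chest [-160.6 -250.1  340.4] FC [1.43 0.42 0.51] op 0.0307
(array([ 69. ,  18.4, 159.9]), array([ 0.14, -7.11,  0.08]))
```

Request:
step_arm([
  [[14,3,35,0,-3,0],[28,6,70,0,-6,0],[44,9,105,0,-7.1,0],[58,12,140,0,-7.1,0],[69,16,160,0,-7.1,0]],
])

```text
t: 1.65
tcp_pos: [0.5178, -0.1284, 0.3245]
ee_rot: [-0.706, 0.708, 0.022, -0.02]
contact_force: [0.7, -0.1, -0.3]
opening: 0.0007
```

Request:
step_arm([
  [[0,0,0,0,0,0],[0,5,0,0,0,0]],
])

```text
t: 1.82
tcp_pos: [0.5186, -0.1268, 0.32]
ee_rot: [-0.706, 0.707, 0.024, -0.021]
contact_force: [-0.8, 0.0, 0.8]
opening: 0.0005
```

```bash
python3 - <<'E'
from h import *
st(); p=lidpt(.24,0,-.1,.532); print(cmd(p,1)); c=cam("wrist"); cv2.imwrite("pics/w1.png",c["color"]); c=cam("scene"); cv2.imwrite("pics/s1.png",c["color"])
E
```

```text
t 1.82 chest [-70.1 -94.3 320. ] FC [-0.84  0.09  0.79] op 0.0005
(array([-2.4, 38.3, -5.6]), array([0.12, 0.36, 0.2 ]))
```

View pics/w1.png

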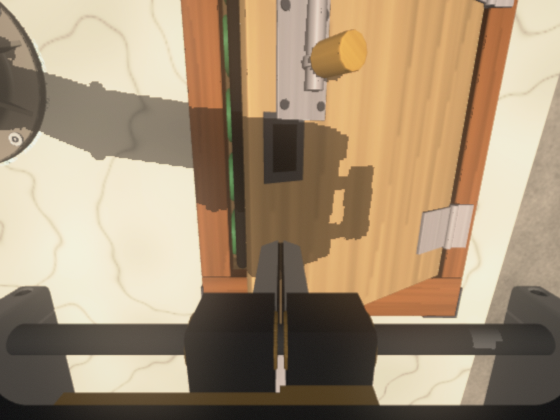

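View pics/s1.png

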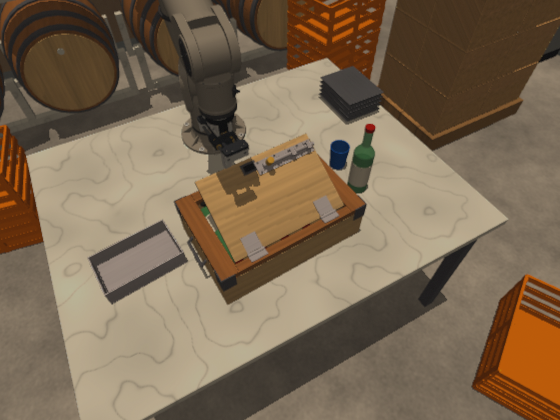

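The wrist view shows the closed fingers above bare lid at (280,260), clear of the black box at (283,148) and the knob at (340,55). I'll lower onto the lid.

Request:
step_arm([
  [[4,8,-2,0,0,0],[8,16,-4,0,0,0],[10,20,-6,0,0,0],[10,24,-6,0,0,0],[10,28,-6,0,0,0]],
])

```text
t: 2.33
tcp_pos: [0.5274, -0.1353, 0.2901]
ee_rot: [-0.706, 0.707, 0.021, -0.02]
contact_force: [0.7, -0.4, -0.2]
opening: 0.0002
```

Request:
step_arm([
  [[0,3,0,0,0,0],[0,6,0,0,0,0],[0,9,0,0,0,0]],
])

```text
t: 2.58
tcp_pos: [0.5274, -0.1353, 0.2809]
ee_rot: [-0.706, 0.708, 0.021, -0.02]
contact_force: [0.3, 0.3, 0.5]
opening: 0.0004
```

```bash
python3 - <<'E'
from h import *
st(); print(lidang(cam("scene")),cmd(lidpt(.24,0,-.1,.532),1))
E
```

```text
t 2.58 chest [ -61.8 -103.3  280.9] FC [0.33 0.32 0.47] op 0.0004
(array([-0.58964785,  0.23941709]), 5573, np.float64(0.0024730298995934235)) (array([-10.4,  -1.4,   3.2]), array([0.1 , 0.09, 0.02]))
```

Request:
step_arm([
  [[-1,4,0,0,0,0],[-3,8,0,0,0,0],[-5,12,0,0,0,0],[-7,16,0,0,0,0],[-9,20,0,0,0,0]],
])

```text
t: 3.05
tcp_pos: [0.5181, -0.1358, 0.2601]
ee_rot: [-0.706, 0.707, 0.021, -0.021]
contact_force: [0.5, 0.9, 1.6]
opening: 0.0004
```

```bash
python3 - <<'E'
from h import *
st(); s=lidang(cam("scene"))[0]; print(np.arctan(-s[0]), s)
E
```

```text
t 3.05 chest [ -71.2 -103.2  260.1] FC [0.6  0.91 1.6 ] op 0.0004
0.4446787293162571 [-0.47650888  0.22403203]
```

Request:
step_arm([
  [[-2,5,0,0,0,0],[-4,10,0,0,0,0],[-6,15,0,0,0,0],[-8,20,0,0,0,0],[-10,25,0,0,0,0]],
])

```text
t: 3.52
tcp_pos: [0.5074, -0.1365, 0.2338]
ee_rot: [-0.706, 0.707, 0.021, -0.021]
contact_force: [2.1, -0.6, 1.5]
opening: 0.0006
```

Request:
step_arm([
  [[-2,5,0,0,0,0],[-4,10,0,0,0,0],[-5,15,0,0,0,0],[-6,20,0,0,0,0],[-7,25,0,0,0,0]],
])

```text
t: 3.93
tcp_pos: [0.5, -0.1369, 0.2082]
ee_rot: [-0.706, 0.707, 0.02, -0.021]
contact_force: [-1.2, 0.6, 1.6]
opening: 0.0005
```

```bash
python3 - <<'E'
from h import *
st(); s=lidang(cam("scene"))[0]; print(np.arctan(-s[0]), s)
E
```

```text
t 3.93 chest [ -89.2 -103.3  208.2] FC [-1.2   0.71  1.58] op 0.0005
0.20783922821903467 [-0.21088455  0.18776495]
```

Request:
step_arm([
  [[-1,5,0,0,0,0],[-2,10,0,0,0,0],[-3,15,0,0,0,0],[-3,19,0,0,0,0],[-3,22,0,0,0,0]],
])

```text
t: 4.4
tcp_pos: [0.4961, -0.1371, 0.1846]
ee_rot: [-0.706, 0.707, 0.02, -0.022]
contact_force: [-0.6, -0.3, 1.6]
opening: 0.0004
```

Request:
step_arm([
  [[0,3,0,0,0,0],[0,5,0,0,0,0],[0,7,0,0,0,0],[0,9,0,0,0,0],[0,10,0,0,0,0]],
])

```text
t: 4.82
tcp_pos: [0.496, -0.1371, 0.1744]
ee_rot: [-0.706, 0.707, 0.02, -0.022]
contact_force: [-1.1, -0.6, 1.9]
opening: 0.0003
```

```bash
python3 - <<'E'
from h import *
st(); s=lidang(cam("scene"))[0]; print(np.arctan(-s[0]), s)
E
```

```text
t 4.82 chest [ -93.2 -103.3  174.4] FC [-1.16 -0.49  1.94] op 0.0003
0.061419458947908234 [-0.06149681  0.1672775 ]
```

Request:
step_arm([
  [[0,1,0,0,0,0],[0,2,0,0,0,0],[0,3,0,0,0,0],[0,4,0,0,0,0],[0,4.5,0,0,0,0]],
])

```text
t: 5.28
tcp_pos: [0.496, -0.1371, 0.1697]
ee_rot: [-0.706, 0.707, 0.02, -0.022]
contact_force: [-1.9, 0.9, 1.1]
opening: 0.0004
```

Request:
step_arm([
  [[0,1,0,0,0,0],[0,1.5,0,0,0,0],[0,2,0,0,0,0]],
])

```text
t: 5.53
tcp_pos: [0.4959, -0.1371, 0.1678]
ee_rot: [-0.706, 0.707, 0.02, -0.022]
contact_force: [-2.6, 0.4, 5.7]
opening: 0.0006
```

```bash
python3 - <<'E'
from h import *
st(); s=lidang(cam("scene"))[0]; print(np.arctan(-s[0]), s)
E
```

```text
t 5.53 chest [ -93.3 -103.3  167.8] FC [-2.57  0.57  5.69] op 0.0006
0.030510404525141806 [-0.03051988  0.16336917]
```

The lid is on its seal: force 5.7 N, angle about 0.03. Now I'll rise and move over the knob with the jaws open.

Request:
step_arm([
  [[0,-15,0,0,0,0],[0,-40,0,0,0,0],[0,-78,10,0,0,0],[4,-100,45,0,0,0],[6,-110,80,0,0,0]],
], gripper=0.3)

```text
t: 6.0
tcp_pos: [0.4989, -0.0567, 0.2808]
ee_rot: [-0.706, 0.707, 0.02, -0.019]
contact_force: [0.7, 0.8, 0.0]
opening: 0.0304
```

Request:
step_arm([
  [[0,0,10,0,0,0],[0,0,10,0,0,0]],
])

```text
t: 6.17
tcp_pos: [0.499, -0.0436, 0.2819]
ee_rot: [-0.706, 0.707, 0.023, -0.02]
contact_force: [0.2, -0.2, -0.4]
opening: 0.0441
```

```bash
python3 - <<'E'
from h import *
st(); 
for n in("top","scene"):
    c=cam(n); s,k,r=lidang(c); th=np.arctan(-s[0]); print(n,th,(.16-s[1])/s[0]); cv2.imwrite(f"pics/{n}2.png",c["color"])
c=cam("wrist"); cv2.imwrite("pics/w2.png",c["color"]); np.save("w2z.npy",c["z_map"])
W=cloud(c); Q=toC(W.reshape(-1,3)).reshape(W.shape)
hsv=cv2.cvtColor(c["color"],cv2.COLOR_BGR2HSV)
m=(Q[...,2]>.20)&(Q[...,2]<.24)&(abs(Q[...,0]+.09)<.06)&(abs(Q[...,1]-.03)<.06)&(hsv[...,1]>120)
k=m; print(k.sum(),np.median(Q[k],axis=0),np.percentile(Q[k],[2,98],axis=0))
E
```

```text
t 6.17 chest [-84.9 -10.1 281.9] FC [ 0.17 -0.24 -0.4 ] op 0.0441
top 0.03508650780686425 0.1292134040468796
scene 0.034319668246627896 0.11320986618296505
545 [-0.08421237  0.02991194  0.21832019] [[-0.09333396  0.01973569  0.20626272]
 [-0.0750499   0.03931415  0.22006214]]
```

View pics/w2.png

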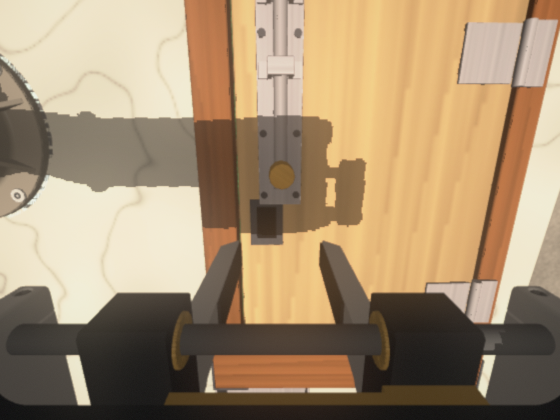

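The knob top is at (281,176), chest (−84.5, 28, 219) mm, which agrees with the geometry. The lid rests at about 0.035–0.04 rad.

```bash
python3 - <<'E'
from h import *
print(cmd(toW([-.0845,.028,.182]),1))
E
```

```text
(array([ 1.4, 98. , 42.3]), array([ 0.12, -0.12,  0.03]))
```

Request:
step_arm([
  [[0,0,20,0,0,0],[1,5,36,0,0,0],[1,20,42,0,0,0],[1,40,42,0,0,0],[1,58,42,0,0,0]],
])

```text
t: 6.73
tcp_pos: [0.4966, -0.0068, 0.2205]
ee_rot: [-0.706, 0.708, 0.019, -0.019]
contact_force: [-0.1, -0.2, -0.7]
opening: 0.0654
```

```bash
python3 - <<'E'
from h import *
st();print(cmd(toW([-.0845,.028,.182]),1))
E
```

```text
t 6.73 chest [-85.2  26.8 220.5] FC [-0.09 -0.22 -0.69] op 0.0654
(array([ 0.7, 38.5,  1.3]), array([ 0.12, -0.19, -0.02]))
```

Request:
step_arm([
  [[0.7,12,1.3,0,0,0],[0.7,24,1.3,0,0,0],[0.7,32,1.3,0,0,0],[0.7,37,1.3,0,0,0],[0.7,38,1.3,0,0,0]],
])

```text
t: 7.15
tcp_pos: [0.497, -0.0061, 0.1817]
ee_rot: [-0.706, 0.708, 0.018, -0.019]
contact_force: [0.2, 0.7, -0.0]
opening: 0.0658
```

Request:
step_arm([
  [[0,0,0,0,0,0],[0,0,0,0,0,0],[0,0,0,0,0,0],[0,0,0,0,0,0],[0,0,0,0,0,0]],
], gripper=1)

```text
t: 7.57
tcp_pos: [0.4972, -0.006, 0.1822]
ee_rot: [-0.706, 0.708, 0.019, -0.019]
contact_force: [0.1, -0.3, 0.2]
opening: 0.0357
```

```bash
python3 - <<'E'
from h import *
st()
E
```

```text
t 7.57 chest [-84.6  27.6 182.2] FC [ 0.13 -0.28  0.2 ] op 0.0357
```

Request:
step_arm([
  [[0,0,0,0,0,0],[0,0,0,0,0,0],[0,0,0,0,0,0],[0,0,0,0,0,0],[0,0,0,0,0,0]],
])

```text
t: 7.98
tcp_pos: [0.4967, -0.006, 0.182]
ee_rot: [-0.706, 0.708, 0.018, -0.019]
contact_force: [-3.6, 0.6, 2.6]
opening: 0.0218
```

```bash
python3 - <<'E'
from h import *
st(); print(cmd(toW([-.0845,.0276,.182]),1)); c=cam("wrist"); cv2.imwrite("pics/w3.png",c["color"])
E
```

```text
t 7.98 chest [-85.1  27.5 182. ] FC [-3.61  0.79  2.61] op 0.0218
(array([0.6, 0. , 0.1]), array([ 0.12, -0.22, -0.09]))
```

View pics/w3.png

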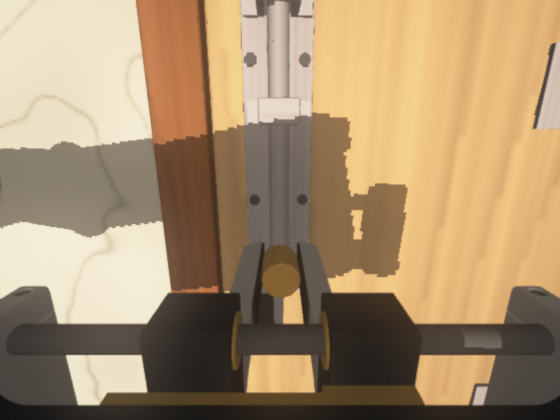

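Gripped on the knob: it sits between the pads at (281,272) and the opening is 21.8 mm. I'll slide to just short of the keeper and check the friction, then start pressing and feeling.

Request:
step_arm([
  [[0.4,0,4,0,0,0],[0.4,0,8,0,0,0],[0.4,1,11,0,0,0],[0.4,2,13,0,0,0],[0.4,2.5,14,0,0,0]],
])

```text
t: 8.45
tcp_pos: [0.4955, 0.0071, 0.1795]
ee_rot: [-0.706, 0.708, 0.018, -0.02]
contact_force: [-10.7, -11.0, 13.0]
opening: 0.0214
```

```bash
python3 - <<'E'
from h import *
st()
E
```

```text
t 8.45 chest [-85.5  40.7 179.5] FC [-11.29 -10.32  13.01] op 0.0214
```

Request:
step_arm([
  [[-0.5,0,-1,0,0,0],[-1,0,-2,0,0,0],[-1,0,-2,0,0,0]],
])

```text
t: 8.7
tcp_pos: [0.4955, 0.0051, 0.1798]
ee_rot: [-0.706, 0.708, 0.018, -0.019]
contact_force: [4.4, 0.5, 2.6]
opening: 0.0216
```

```bash
python3 - <<'E'
from h import *
st(); print(ctrl.get_obs()["torque"])
c=cam("wrist"); cv2.imwrite("pics/w4.png",c["color"]);c=cam("top"); cv2.imwrite("pics/t4.png",cv2.resize(c["color"][190:280,180:340],None,fx=5,fy=5,interpolation=cv2.INTER_CUBIC))
E
```

```text
t 8.70 chest [-85.6  38.8 179.8] FC [4.44 0.28 2.61] op 0.0216
[ 0.0411037  -0.76519489  0.09124311]
```

View pics/w4.png

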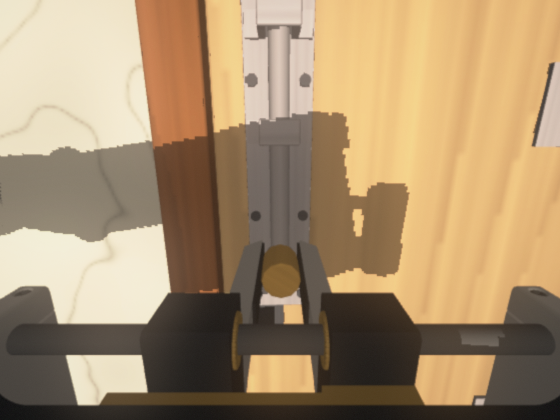

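View pics/t4.png

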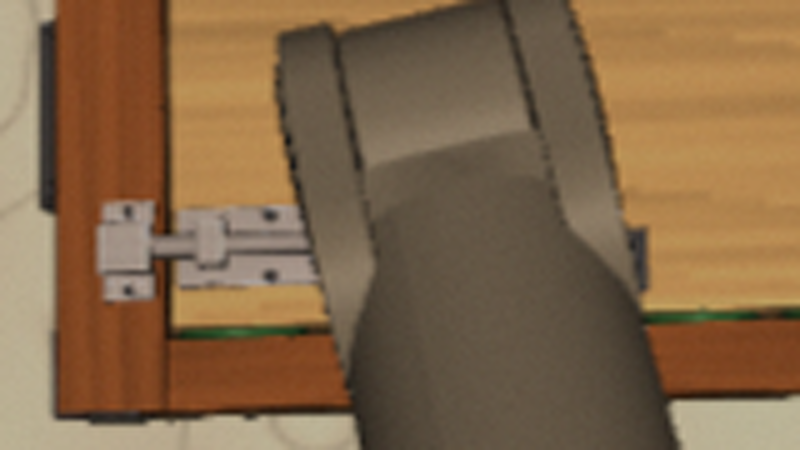

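The rod now shows its end right at the keeper's face (top zoom ~(150,245)), so the −10 N in y was the keeper. From here I'll probe in small touches and back off between them.

Request:
step_arm([
  [[0.3,1,0,0,0,0],[0.3,1,1,0,0,0],[0.3,1,1.6,0,0,0]],
])

```text
t: 9.05
tcp_pos: [0.4953, 0.0065, 0.1788]
ee_rot: [-0.705, 0.708, 0.018, -0.019]
contact_force: [-2.7, -1.0, 5.7]
opening: 0.0213
```

```bash
python3 - <<'E'
from h import *
st()
E
```

```text
t 9.05 chest [-85.7  40.2 178.8] FC [-2.74 -0.88  5.66] op 0.0213
```

Request:
step_arm([
  [[0,0,0.5,0,0,0],[0,0,0.7,0,0,0]],
])

```text
t: 9.22
tcp_pos: [0.4953, 0.0068, 0.1788]
ee_rot: [-0.705, 0.708, 0.018, -0.019]
contact_force: [-0.9, -3.0, 3.7]
opening: 0.0214
```

```bash
python3 - <<'E'
from h import *
st()
E
```

```text
t 9.22 chest [-85.8  40.5 178.8] FC [-1.06 -2.94  3.7 ] op 0.0214
```

Request:
step_arm([
  [[0,0,0.6,0,0,0],[0,0,0.6,0,0,0]],
])

```text
t: 9.38
tcp_pos: [0.4953, 0.0069, 0.1788]
ee_rot: [-0.705, 0.709, 0.017, -0.019]
contact_force: [-0.5, -5.2, 3.9]
opening: 0.0216
```

```bash
python3 - <<'E'
from h import *
st()
E
```

```text
t 9.38 chest [-85.8  40.5 178.8] FC [-0.77 -5.2   3.86] op 0.0216
```

Keeper face confirmed at y = 40.5 mm, felt as a soft touch of 3–5 N. Now I'll go down in small steps with a light probe at each.

Request:
step_arm([
  [[-0.1,0.5,-0.6,0,0,0],[-0.1,0.9,-0.6,0,0,0],[-0.1,0.9,0.3,0,0,0],[-0.1,0.9,0.8,0,0,0]],
])

```text
t: 9.72
tcp_pos: [0.4951, 0.007, 0.1781]
ee_rot: [-0.705, 0.709, 0.017, -0.019]
contact_force: [-0.5, -9.1, 7.2]
opening: 0.0217
```

Request:
step_arm([
  [[-0.1,0.5,-0.6,0,0,0],[-0.1,0.9,-0.6,0,0,0],[-0.1,0.9,0.3,0,0,0],[-0.1,0.9,0.8,0,0,0]],
])

```text
t: 10.05
tcp_pos: [0.495, 0.007, 0.1774]
ee_rot: [-0.704, 0.709, 0.017, -0.019]
contact_force: [-1.1, -9.6, 9.5]
opening: 0.0213
```

```bash
python3 - <<'E'
from h import *
st()
c=cam("wrist"); cv2.imwrite("pics/w5.png",c["color"])
W=cloud(c); Q=toC(W.reshape(-1,3)).reshape(W.shape)
k=(Q[...,0]>-.06)&(Q[...,0]<.08)&(Q[...,1]>.05)&(Q[...,1]<.18)
P=Q[k]; s=np.polyfit(P[:,0],P[:,2],1); print("lid",s,np.arctan(-s[0]), "front z",np.polyval(s,-.0875))
hsv=cv2.cvtColor(c["color"],cv2.COLOR_BGR2HSV)
m=(hsv[...,1]>120)&(Q[...,2]>.19)&(Q[...,2]<.24)&(abs(Q[...,0]+.086)<.015)&(abs(Q[...,1]-.04)<.03); print(m.sum(),np.percentile(Q[m],[50,95],axis=0))
E
```

```text
t 10.05 chest [-86.   40.6 177.4] FC [-1.66 -9.55  9.46] op 0.0213
lid [-0.65631698  0.19151608] 0.5808031680078035 front z 0.24894381818536487
1636 [[-0.08510116  0.04652058  0.21315458]
 [-0.07616844  0.05224385  0.21455031]]
```

Request:
step_arm([
  [[-0.1,0.5,-0.6,0,0,0],[-0.1,1.0,-0.6,0,0,0],[-0.1,1.0,0.2,0,0,0],[-0.1,1.0,0.4,0,0,0]],
])

```text
t: 10.43
tcp_pos: [0.4949, 0.0068, 0.1766]
ee_rot: [-0.704, 0.71, 0.017, -0.019]
contact_force: [-2.5, -5.0, 9.6]
opening: 0.0214
```

Request:
step_arm([
  [[-0.1,0.5,-0.6,0,0,0],[-0.1,1.0,-0.6,0,0,0],[-0.1,1.0,0.2,0,0,0],[-0.1,1.0,0.5,0,0,0]],
])

```text
t: 10.77
tcp_pos: [0.4948, 0.0068, 0.176]
ee_rot: [-0.704, 0.71, 0.017, -0.019]
contact_force: [-3.9, -6.8, 10.6]
opening: 0.0216
```

```bash
python3 - <<'E'
from h import *
st();print(cmd(toW([-.086,.0406,.177]),1))
E
```

```text
t 10.77 chest [-86.2  40.5 176. ] FC [-4.24 -6.55 10.59] op 0.0216
(array([ 0.2, -1. ,  0.1]), array([ 0.49, -0.4 , -0.15]))
```

Request:
step_arm([
  [[-0.2,0.5,-0.6,0.3,-0.2,0],[-0.2,1.1,-0.6,0.5,-0.4,0],[-0.2,1.1,0.2,0.5,-0.4,0],[-0.2,1.1,0.5,0.5,-0.4,0]],
])

```text
t: 11.1
tcp_pos: [0.4947, 0.007, 0.1752]
ee_rot: [-0.707, 0.707, 0.019, -0.021]
contact_force: [-3.3, -6.1, 11.4]
opening: 0.0215
```

Request:
step_arm([
  [[-0.2,0.5,-0.6,0.1,0,0],[-0.2,1.1,-0.6,0.1,0,0],[-0.2,1.1,0.2,0.1,0,0],[-0.2,1.1,0.5,0.1,0,0]],
])

```text
t: 11.43
tcp_pos: [0.4946, 0.0071, 0.1746]
ee_rot: [0.707, -0.707, -0.019, 0.021]
contact_force: [-3.1, -6.4, 11.1]
opening: 0.0213
```

```bash
python3 - <<'E'
from h import *
st();print(cmd(toW([-.086,.0406,.177]),1))
E
```

```text
t 11.43 chest [-86.4  40.8 174.6] FC [-3.47 -6.24 11.11] op 0.0213
(array([ 0.4, -2.4, -0.2]), array([-0.04, -0.04, -0.11]))
```

Request:
step_arm([
  [[-0.2,0.5,-0.6,0,0,0],[-0.2,1.2,-0.6,0,0,0],[-0.2,1.2,0.2,0.1,0,0],[-0.2,1.2,0.5,0.1,0,0]],
])

```text
t: 11.77
tcp_pos: [0.4945, 0.0072, 0.1739]
ee_rot: [0.707, -0.706, -0.019, 0.02]
contact_force: [-3.3, -6.2, 12.6]
opening: 0.0211
```

Request:
step_arm([
  [[-0.2,0.5,-0.6,0,0,0],[-0.2,1.2,-0.6,0,0,0],[-0.2,1.2,0.2,0.1,0,0],[-0.2,1.2,0.5,0.1,0,0]],
])

```text
t: 12.1
tcp_pos: [0.4944, 0.0075, 0.1732]
ee_rot: [0.708, -0.706, -0.019, 0.02]
contact_force: [-4.2, -5.2, 12.9]
opening: 0.0215
```

```bash
python3 - <<'E'
from h import *
st();print(cmd(toW([-.086,.0406,.177]),1))
E
```

```text
t 12.10 chest [-86.6  41.2 173.2] FC [-4.46 -4.98 12.93] op 0.0215
(array([ 0.6, -3.8, -0.6]), array([-0.18, -0.08, -0.07]))
```

Request:
step_arm([
  [[-0.1,0.4,0.4,-0.1,0,0],[-0.1,0.4,0.6,-0.1,0,0]],
])

```text
t: 12.27
tcp_pos: [0.4944, 0.0076, 0.1733]
ee_rot: [0.707, -0.707, -0.019, 0.02]
contact_force: [-3.5, -6.6, 12.3]
opening: 0.0211
```

```bash
python3 - <<'E'
from h import *
st()
E
```

```text
t 12.27 chest [-86.6  41.3 173.3] FC [-3.83 -6.42 12.29] op 0.0211
```

Blocked still, though y may be creeping (41.3). I'll keep going down.

Request:
step_arm([
  [[-0.2,0.6,-0.6,0,0,0],[-0.2,1.2,-0.6,0,0,0],[-0.2,1.2,0.2,0,0,0],[-0.2,1.2,0.5,0,0,0]],
])

```text
t: 12.6
tcp_pos: [0.4942, 0.0082, 0.1726]
ee_rot: [0.707, -0.707, -0.019, 0.02]
contact_force: [-4.4, -1.3, 13.3]
opening: 0.0217
```

```bash
python3 - <<'E'
from h import *
st()
E
```

```text
t 12.60 chest [-86.7  41.9 172.6] FC [-4.48 -1.07 13.31] op 0.0217
```

Request:
step_arm([
  [[-0.2,0.6,-0.6,0,0,0],[-0.2,1.2,-0.6,0,0,0],[-0.2,1.2,0.2,0,0,0],[-0.2,1.2,0.5,0,0,0]],
])

```text
t: 12.93
tcp_pos: [0.4941, 0.0089, 0.172]
ee_rot: [0.707, -0.707, -0.02, 0.019]
contact_force: [-5.6, -1.8, 13.9]
opening: 0.0216
```

```bash
python3 - <<'E'
from h import *
st()
E
```

```text
t 12.93 chest [-86.8  42.6 172. ] FC [-5.68 -1.47 13.9 ] op 0.0216
```

The y force fell to friction level (about 1.5 N) and y is advancing: the nose is entering. I'll continue with short, gentle slides.

Request:
step_arm([
  [[-0.3,0.3,0.8,0,0,0],[-0.3,0.3,1.6,0,0,0],[-0.3,0.3,2.4,0,0,0]],
])

```text
t: 13.18
tcp_pos: [0.494, 0.0113, 0.1723]
ee_rot: [0.707, -0.707, -0.02, 0.019]
contact_force: [-2.4, -2.8, 11.5]
opening: 0.0216
```

```bash
python3 - <<'E'
from h import *
st();print(cmd(toW([-.086,.0406,.177]),1))
E
```

```text
t 13.18 chest [-86.7  45.1 172.3] FC [-2.56 -2.65 11.46] op 0.0216
(array([ 0.7, -4.7, -4.5]), array([-0.  , -0.11,  0.06]))
```

Free sliding: y is 45.1 and Fy −2.7. I'll continue towards home at about 72.

Request:
step_arm([
  [[-0.2,0.3,1.5,0,0,0],[-0.2,0.3,3,0,0,0],[-0.2,0.3,4.5,0,0,0],[-0.2,0.3,6,0,0,0]],
])

```text
t: 13.52
tcp_pos: [0.4937, 0.0171, 0.1723]
ee_rot: [-0.707, 0.707, 0.02, -0.019]
contact_force: [-1.6, -3.6, 10.1]
opening: 0.0214
```

```bash
python3 - <<'E'
from h import *
st()
E
```

```text
t 13.52 chest [-86.7  50.9 172.3] FC [-1.8  -3.53 10.14] op 0.0214
```

Request:
step_arm([
  [[-0.1,0.3,1.7,0,0,0],[-0.1,0.3,3.4,0,0,0],[-0.1,0.3,5,0,0,0],[-0.1,0.3,7,0,0,0]],
])

```text
t: 13.85
tcp_pos: [0.4933, 0.0238, 0.1723]
ee_rot: [-0.707, 0.707, 0.02, -0.019]
contact_force: [-1.3, -4.3, 10.2]
opening: 0.0217
```

```bash
python3 - <<'E'
from h import *
st();print(cmd(toW([-.086,.0406,.177]),1))
E
```

```text
t 13.85 chest [-86.7  57.5 172.3] FC [-1.59 -4.21 10.16] op 0.0217
(array([  0.8,  -4.7, -16.9]), array([ 0.05, -0.15,  0.1 ]))
```

Request:
step_arm([
  [[-0.1,0.6,1.7,0,0,0],[-0.1,0.6,3.4,0,0,0],[-0.1,0.6,5,0,0,0],[-0.1,0.6,7,0,0,0]],
])

```text
t: 14.18
tcp_pos: [0.493, 0.0307, 0.1721]
ee_rot: [-0.706, 0.707, 0.02, -0.018]
contact_force: [-3.5, -3.2, 11.0]
opening: 0.0218
```

```bash
python3 - <<'E'
from h import *
st()
E
```

```text
t 14.18 chest [-86.7  64.4 172.1] FC [-3.68 -2.97 11.05] op 0.0218
```

Request:
step_arm([
  [[0,0.5,1.5,0,0,0],[0,0.5,3,0,0,0],[0,0.5,4,0,0,0],[0,0.5,5,0,0,0]],
])

```text
t: 14.52
tcp_pos: [0.4926, 0.0358, 0.1721]
ee_rot: [-0.706, 0.707, 0.02, -0.018]
contact_force: [-3.9, -2.5, 13.2]
opening: 0.0214
```

```bash
python3 - <<'E'
from h import *
st();print(cmd(toW([-.086,.0406,.177]),1))
E
```

```text
t 14.52 chest [-86.7  69.5 172.1] FC [-4.08 -2.28 13.19] op 0.0214
(array([  0.8,  -4.9, -28.9]), array([ 0.08, -0.17,  0.13]))
```

Two mm or so left. I'll go gently until the stop is felt.

Request:
step_arm([
  [[0,0.5,0.7,0,0,0],[0,0.5,1.3,0,0,0],[0,0.5,1.8,0,0,0]],
])

```text
t: 14.77
tcp_pos: [0.4926, 0.0376, 0.1721]
ee_rot: [-0.706, 0.707, 0.02, -0.018]
contact_force: [-5.0, -3.0, 13.5]
opening: 0.0216
```

Request:
step_arm([
  [[0,0.5,0.4,0,0,0],[0,0.5,0.8,0,0,0]],
])

```text
t: 14.93
tcp_pos: [0.4925, 0.0378, 0.1721]
ee_rot: [-0.706, 0.708, 0.02, -0.018]
contact_force: [-5.1, -9.1, 14.1]
opening: 0.0213
```

```bash
python3 - <<'E'
from h import *
st()
E
```

```text
t 14.93 chest [-86.7  71.6 172.1] FC [-5.62 -8.81 14.14] op 0.0213
```

The stop is felt at y = 71.6 mm. Home predicted from the face contact was 40.5 + 31 = 71.5. I'll unload the arm and open.

Request:
step_arm([
  [[-0.3,-0.3,0.2,0,0,0],[-0.3,-0.8,0.2,0,0,0]],
])

```text
t: 15.1
tcp_pos: [0.4926, 0.0378, 0.1728]
ee_rot: [-0.706, 0.708, 0.02, -0.018]
contact_force: [7.1, -2.5, -9.6]
opening: 0.0216
```

```bash
python3 - <<'E'
from h import *
st()
E
```

```text
t 15.10 chest [-86.7  71.5 172.8] FC [ 6.97 -2.89 -9.64] op 0.0216
```

Request:
step_arm([
  [[0.1,0.2,0.1,0,0,0],[0.1,0.2,0.1,0,0,0]],
])

```text
t: 15.27
tcp_pos: [0.4926, 0.0378, 0.1725]
ee_rot: [-0.706, 0.708, 0.02, -0.018]
contact_force: [0.9, -3.4, 2.2]
opening: 0.0215
```

Request:
step_arm([
  [[0,0,0,0,0,0],[0,0,0,0,0,0],[0,0,0,0,0,0],[0,0,0,0,0,0],[0,0,0,0,0,0]],
], gripper=0.3)

```text
t: 15.68
tcp_pos: [0.4925, 0.0379, 0.1724]
ee_rot: [-0.706, 0.708, 0.02, -0.018]
contact_force: [-0.6, -0.1, 0.6]
opening: 0.0516
```

```bash
python3 - <<'E'
from h import *
st(); c=cam("wrist"); cv2.imwrite("pics/w6.png",c["color"])
E
```

```text
t 15.68 chest [-86.8  71.7 172.4] FC [-0.63 -0.1   0.56] op 0.0516
```

View pics/w6.png

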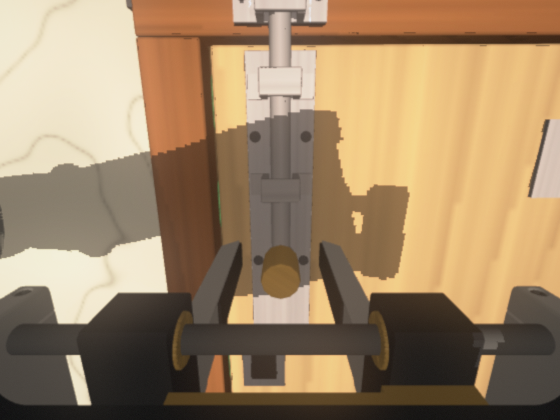

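The jaws are clear on both sides of the knob (281,272), and the rod runs into the keeper at (280,15). I'll rise straight up and then back off for a final look.

Request:
step_arm([
  [[0,-10,0,0,0,0],[0,-30,0,0,0,0],[0,-60,0,0,0,0],[0,-90,0,0,0,0],[0,-120,0,0,0,0]],
])

```text
t: 16.15
tcp_pos: [0.4918, 0.0385, 0.2946]
ee_rot: [-0.706, 0.708, 0.02, -0.018]
contact_force: [0.5, -0.0, 0.3]
opening: 0.0659
```

Request:
step_arm([
  [[0,0,-35,0,0,0],[0,0,-70,0,0,0],[0,0,-105,0,0,0],[0,0,-140,0,0,0],[0,0,-175,0,0,0]],
])

```text
t: 16.57
tcp_pos: [0.501, -0.1379, 0.2961]
ee_rot: [-0.706, 0.708, 0.021, -0.018]
contact_force: [1.1, 0.1, 0.0]
opening: 0.0662
```

Request:
step_arm([
  [[0,0,0,0,0,0],[0,0,0,0,0,0],[0,0,0,0,0,0]],
])

```text
t: 16.82
tcp_pos: [0.501, -0.1371, 0.2966]
ee_rot: [-0.706, 0.708, 0.021, -0.018]
contact_force: [0.2, 1.1, 0.1]
opening: 0.0659
```

```bash
python3 - <<'E'
from h import *
st()
for n in("top","scene","wrist"):
    c=cam(n); 
    if n!="wrist": print(n,np.arctan(-lidang(c)[0][0]))
    a={"top":c["color"][190:280,180:340],"scene":c["color"][110:230,220:380],"wrist":c["color"]}[n]
    cv2.imwrite(f"pics/{n}9.png",cv2.resize(a,None,fx=1 if n=="wrist" else 5,fy=1 if n=="wrist" else 5,interpolation=cv2.INTER_CUBIC))
    W=cloud(c); Q=toC(W.reshape(-1,3)).reshape(W.shape); hsv=cv2.cvtColor(c["color"],cv2.COLOR_BGR2HSV)
    m=(Q[...,2]>.19)&(Q[...,2]<.225)&(abs(Q[...,0]+.088)<.03)&(abs(Q[...,1]-.06)<.06)&(hsv[...,1]>120)
    if m.sum(): print(n,"knob",m.sum(),np.percentile(Q[m],[2,50,98],axis=0).round(4))
E
```

```text
t 16.82 chest [ -88.2 -103.6  296.6] FC [0.22 1.05 0.14] op 0.0659
top -0.004689001975657136
top knob 56 [[-0.0953  0.0607  0.2041]
 [-0.0858  0.07    0.2099]
 [-0.0768  0.0788  0.2152]]
scene -0.006931264761310354
scene knob 49 [[-0.096   0.0585  0.1907]
 [-0.0798  0.0672  0.2069]
 [-0.0736  0.0771  0.2131]]
wrist knob 576 [[-0.0956  0.0617  0.1915]
 [-0.0861  0.0669  0.2087]
 [-0.0767  0.0741  0.2106]]
```

View pics/top9.png

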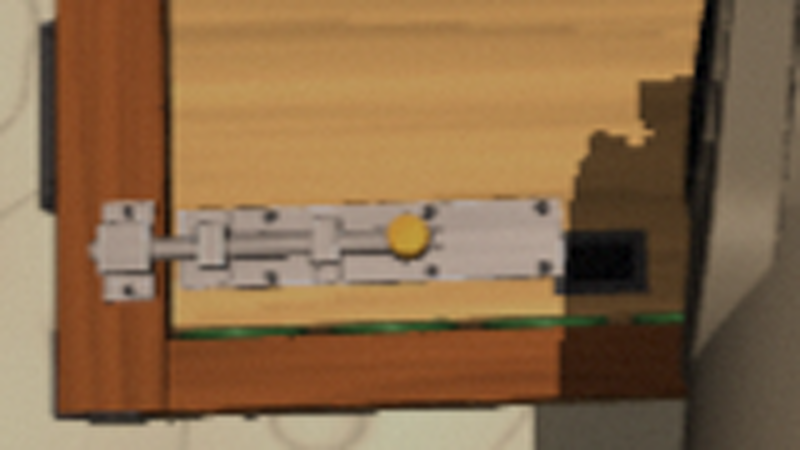

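View pics/scene9.png

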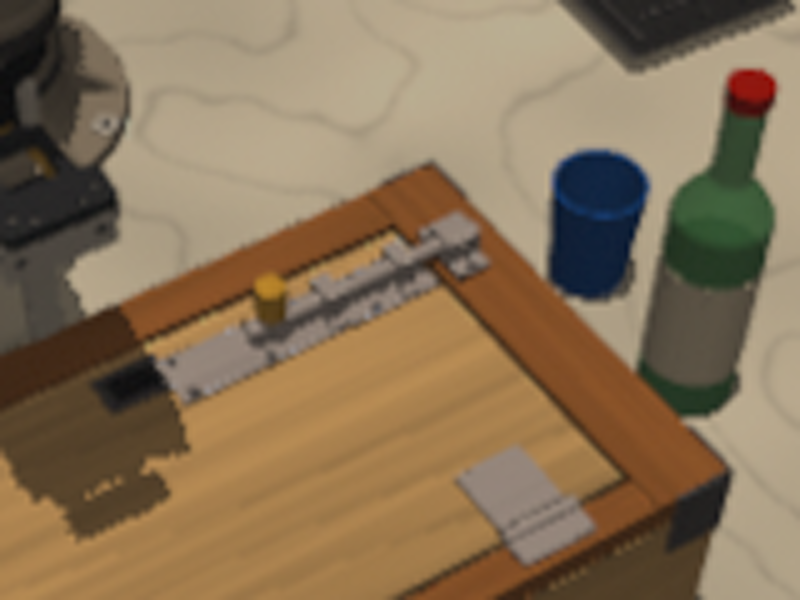

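```bash
python3 - <<'E'
from h import *
st(); print(ctrl.sign_off())
E
```

```text
t 16.97 chest [ -88.1 -102.9  296.4] FC [-0.09  0.21 -0.72] op 0.0660
the job is handed in; nothing more can be done
None
```

The lid is shut on its seal and the bolt is fully home in the keeper. I handed the job in at 17 s with the gripper open and clear of everything.

- **Lid:** I pushed it down slowly at the press point; the seal was felt at about 6 N. It now stands at about −0.006 rad.
- **Finding the opening:** I held the knob, pressed the lid down in steps of about 0.7 mm, and touched the bolt lightly to the keeper after each one. It slid in about 10 mm below the seal rest height, against friction of about 2–4 N.
- **Bolt home:** The stop was felt 31.1 mm past the keeper's face, against 31 mm expected. The final top view shows the tip standing out about 5–6 mm behind the keeper.
- **Bystanders:** The arm stayed clear of all three. The bottle and beaker stand where they were in the last view. I did not check the pan again at the end.

**What disagreed:**
- The bolt met the keeper about 4 mm earlier than I expected, so the first touch was about 10 N. Two early probes also reached about 9–10 N before I reduced the push to 5–7 N.
- Just before opening the jaws I raised the knob slightly too far, which pulled up against the keeper's strap with about 10 N. I corrected that before letting go.
- In the final top view the gap from knob to staple measured about 25 mm rather than 27 mm, which is within what that picture can resolve.

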